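Load and set the depthing fixture

TASK

Slide the brass ratchet wheel over the upright arbor on the depthing fixture, fully home on its shoulder, and let go of it. Then pull the fixture's sprung leg out by its brass crossbar until the white pointer stands at the red rider, and, holding the leg there, slide the red cam lever fully closed. Leave the other things on the counter where they are, and finish while still holding the leg by its crossbar at the mark, because its spring draws it back as soon as it is let go.

Things in the scene. Friction and masses are not known exactly. Their poses are not given: they have to be found in the camera images.
- wheel_center (a point): Centre (half-way up, on the axis) of the loose brass ratchet wheel, which stands upright on the counter. Toothed disc 49 mm across the tooth tips and 6 mm thick at the bottom, with a round sleeve 26 mm in diameter above it; 40 mm high in all, about 0.12 kg. A hole 14 mm in diameter runs right through. Its z axis points up its sleeve.
- wheel_foot (a point): Point on the axis of the ratchet wheel at its underside, 20 mm below its centre.
- fixture: The depthing fixture, fixed to the counter: green plate 130 mm (its x) by 200 mm (its y) by 14 mm, origin at the centre of its underside, turned by some yaw. Its +y is the way the leg pulls out (roughly to the robot's left). Two steel guide rails and, on the +x side, a grey scale bar stand on it, their tops 30 mm above the counter.
- arbor_seat (a point): Centre of the 22 mm wide shoulder (42 mm above the counter) at the foot of the upright steel arbor on the leg. Arbor: 10.4 mm diameter, rising 46 mm above this point, its last 6 mm tapered. It moves with the leg. The cam's round head (radius 13 mm, top 59 mm above the counter) is centred 50 mm away in fixture +y and 20 mm in +x; to the arbor's +x and -x sides all is free.
- crossbar (a point): Brass crossbar of the leg; this point is its centre, 48 mm above the counter. 104 mm long (fixture x), 12 mm thick (y), 30 mm high (top at 63 mm). Moves along fixture y only. Low steel shank beneath (top at 29 mm). Its +y side is free; on its -y (inner) side a finger has 48 mm up to the leg's dark steel platform, and the lever's end swings there. Fingers can slide along the bar.
- leg (a joint): How far the sprung leg is pulled out along the fixture's +y, m: 0 pushed in against its stop (where the spring keeps it), at most 0.065. The spring pulls back with 3 N at 0 and about 6 N at 50 mm, and friction is about 0.6 N.
- leg_pointer (a point): End of the white pointer (5 mm wide) on the +x edge of the leg's platform; it moves with the leg, 100 mm behind the crossbar's centre (in the fixture's -y).
- mark (a point): Centre of the top of the red rider on the scale bar, the length mark: 10 mm wide along the fixture's y. Its place along the scale differs each time. The leg is at the mark when pointer and rider have the same y in the fixture's frame.
- lever (a joint): Red cam lever, rad: 0 wide open, 0.70 fully closed at its stop. Vertical pivot on the leg, 20 mm to fixture +x and 70 mm to -y of the crossbar's centre. At 0 it leans 20 degrees to fixture -x; it closes as its tip is pushed to +x and stays where left. About 2 N at the tip. Closing it does not by itself hold the leg against the spring.
- lever_tip (a point): Axis of the red peg at the lever's end, 56 mm from the pivot, 50 mm above the counter. Peg 12 mm in diameter, from 37 to 63 mm above the counter. It travels 38 mm in fixture +x from open to closed, 14 to 18 mm to the -y side of the crossbar's centre line, so a finger against the bar's inner face, slid along the bar, pushes it. Moves with the leg.
- barrel: Bystander: loose steel mainspring barrel, 50 mm in diameter, 22 mm high, origin at the centre of its underside. It and the wheel may change places.
- loupe: Bystander: loose tarnished nickel loupe, 40 mm in diameter, 30 mm high, origin at the centre of its underside.
- demagnetizer: Bystander: cream demagnetizer with a red rocker switch, 90 by 120 by 55 mm (62 mm over the switch), 1.4 kg, origin at the centre of its underside.
Not all that is in view belongs to the job. Of the things that look like the part that bears wheel_center, take the one that is farthest from the robot's base at the start.

How it is judged:
By the outcome, as a careful person would: the job done as asked, in the order asked, and still so for the second after the job is handed in, while the arm keeps its last pose, push and grip.
It also fails if it takes over 61 s, if anything falls off the work surface, if the arm or the gripper's body presses on something with over 40 N, if the wrist force passes 120 N, or if a joint passes its speed limit or range.

ROBOT

A 6-joint arm with a two-finger parallel gripper is mounted at the origin on the work surface. World frame = base frame: x ahead of the robot, y to its left, z up, the work surface at z = 0. Lengths are in m, angles in rad, forces in N, time in s.
With the tool pointing down it reaches from about 0.35 to 0.925 m from the base axis. Payload 6.4 kg.
Tool frame: the origin (TCP) lies at the very end of the fingers, on their centre line; the grasp point (between the pads) lies 19 mm behind it (r.hold_point_z is the distance from the TCP to the grasp point, in m); z points along the fingers, y is the line along which they close (so a half turn about z gives the same grasp; the last joint's range is limited). The gripper opens to 85 mm and grips with 20 to 120 N. Pads are 22 mm wide; open, the fingers measure 114 mm over their backs; the gripper's body (76 mm by 85 mm) begins 54 mm behind the grasp point. The pads swing forward as they close: fully open they stand 13 mm farther back than shut.
Start: joints at [1.069, 0.245, 1.558, -0, 1.339, -0.174], TCP at [0.209, 0.615, 0.231] pointing down, gripper open.
Joint ranges: [-3.13, 3.13], [-1.02, 2.26], [0.13, 2.54], [-0.95, 4.09], [0.21, 2.88], [-2.74, 2.74]. Speed limits (rad/s): [2.57, 2.57, 3.14, 3.14, 3.14, 3.14].

INTERFACE

Orientations are given as a unit quaternion [x, y, z, w].
In Python, from station import r gives the robot as it stands.
- The arm moves only by the tool servo_tool, never from a script. Its argument "deltas" is a list of rows, each a list of 3 entries, a list of its own where there are three numbers: the shift along the tool's x, y, z in units of 0.4 m (1.0 is 0.4 m), then the turn, a rotation vector about the tool's x, y, z in units of pi rad (1.0 is pi rad), then the closure in counts, from 0 (fully open) to 255 (shut). In form: [[[dx, dy, dz], [ax, ay, az], jaw], ...]. A call has exactly 5 rows; each row is the pose to reach, as a shift and turn from the pose commanded when the call began, along the tool's axes at that moment, turning the shorter way round; what a row does not reach only later rows make up. A row lasts 1/12 s, in which the tool goes at most 41.7 mm and 7.16 degrees, less where a joint would pass 70% of its speed; a pose out of reach is approached as far as the arm can. A call with a number of a shift or a turn outside -1 to 1 is refused whole. A call with a gripper value outside its range is refused whole. The fingers move at their own pace and stop on an object; the grip force is fixed at half the most. Time passes only in rows, so rows that repeat a pose let the fingers close, or fill a call up. It gives the time, the measured TCP pose, the force, the opening and the grip force at its end, in the units of the state.
- r.get_state(): the state, without advancing time (a new reading comes with each control period).
- r.grab_frame(name): name is "scene" or "top" or "wrist"; returns the picture (384x512x3 uint8, blue, green, red); there is no depth.
- r.get_calibration(name): a dict with "vertical_fov" (degrees; the focal length in pixels is half the picture's height over the tangent of half this angle, whatever the lens; pixels are square), "cx", "cy" (the principal point, pixels), "world_from_camera" (4x4, takes a point from camera to world coordinates); the wrist camera has in their place "mount" (4x4, takes a point from camera to tool coordinates, whose origin is the TCP and whose axes are the flange's). Camera axes: x right, y up, looking along -z (the intrinsics and any distortion apply to the point x, -y, -z); pixel columns grow to the right and rows downward; lengths in m; the calibration is good to about 2 mm. A picture is of the moment at which its call begins: read the wrist's pose just before it. get_calibration takes no time and is no camera call.
- r.finish_job(): hands the job in; it is judged then, once.
The state is a dict: "clock": time; "joint_pos": joint angles; "dq": joint speeds; "joint_efforts": joint torques, N m; "ee_pos": TCP position; "ee_rot": TCP orientation; "wrist_force": force on the tool from outside, world axes, zero at the start; "wrist_torque": the same for the moment, N m; "gripper_width": finger opening in m; "finger_force": force on a finger pad.
Only numpy, scipy, OpenCV 4.12 (cv2) and the standard library are available. Lean on these libraries where they do the work, as an engineer would, in place of code of your own. Each camera call takes 0.05 s, during which the arm holds its last target. There are 200 camera calls.

## Working session

There is one attempt and no reset: what is moved stays moved. The work goes in short steps, Python scripts to look and compute and a tool call to move; the robot and the scene stay as the last step left them, time stands still between calls to the robot, and variables do not carry over. Pictures are saved under pics/ and viewed, at most 10 in all, crops included, and the job is handed in when it is done.

Besides the shell and the picture viewer there is one more tool, called after "Request:" as a command line: name --argument value ..., lists and objects as JSON in quotes. servo_tool: Moves the arm, as the interface text tells. Shifts and turns lie within -1 to 1; 1 stands for 0.4 m of shift or pi rad of turn. Its arguments: {"type":"object","properties":{"deltas":{"type":"array"}},"required":["deltas"]}

```bash
mkdir -p pics; ls; python3 - <<'E'
from station import r
import cv2, numpy as np
np.set_printoptions(precision=4,suppress=True)
s=r.get_state(); print({k:np.round(v,4) for k,v in s.items()}, r.hold_point_z)
ims=[]
for n in("scene","top","wrist"):
    im=r.grab_frame(n); cv2.imwrite(f"pics/{n}0.png",im); print(n,r.get_calibration(n))
E
```

```text
pics
{'clock': np.float64(0.0), 'joint_pos': array([ 1.0689,  0.2458,  1.559 , -0.    ,  1.3387, -0.1741]), 'dq': array([ 0.0009, -0.0021,  0.0019, -0.0006,  0.002 , -0.0014]), 'joint_efforts': array([  0.0006, -42.9517, -32.6126,  -0.0001,   0.0054,   0.    ]), 'ee_pos': array([0.209 , 0.6149, 0.2302]), 'ee_rot': array([ 0.1632,  0.9866, -0.0009, -0.0003]), 'wrist_force': array([ 0.2885,  0.0493, -0.3726]), 'wrist_torque': array([-0.0403, -0.0106,  0.0192]), 'finger_force': np.float64(0.0), 'gripper_width': np.float64(0.0852)} 0.0187
scene {'vertical_fov': 52.58241044072735, 'cx': 254.98487635812634, 'cy': 197.84529563734793, 'world_from_camera': array([[ 0.6089, -0.4228,  0.6712,  1.1889],
       [ 0.7929,  0.3   , -0.5304, -0.531 ],
       [ 0.0229,  0.8551,  0.5179,  0.5427],
       [ 0.    ,  0.    ,  0.    ,  1.    ]])}
top {'vertical_fov': 53.943993416591574, 'cx': 258.05487396729603, 'cy': 187.64162324645363, 'world_from_camera': array([[-0.0088,  0.9935, -0.1138,  0.5063],
       [-0.9998, -0.0069,  0.0169, -0.0338],
       [ 0.016 ,  0.1139,  0.9934,  0.9432],
       [ 0.    ,  0.    ,  0.    ,  1.    ]])}
wrist {'vertical_fov': 61.77614630492016, 'cx': 253.77600039739892, 'cy': 193.16348355215266, 'mount': array([[ 0.0007,  0.9594,  0.2822,  0.0716],
       [ 1.    , -0.0007, -0.0001, -0.0013],
       [ 0.0001,  0.2822, -0.9594, -0.1426],
       [ 0.    ,  0.    ,  0.    ,  1.    ]])}
```

View pics/top0.png

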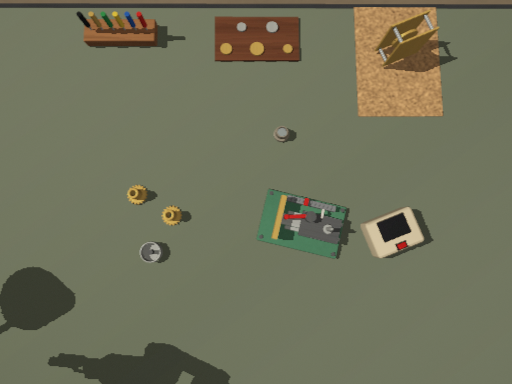

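View pics/scene0.png

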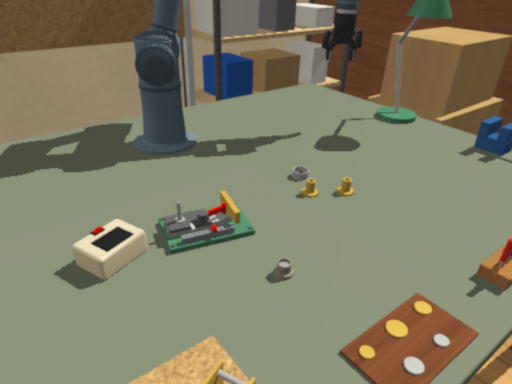

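The top view shows the candidates for the wheel: brass toothed parts at (138,194) and (172,215). The barrel is at (151,252), the loupe at (282,134), and the fixture is centred near (302,224).

```bash
cat > h.py <<'E'
import numpy as np, cv2
from scipy.spatial.transform import Rotation as R
from station import r
np.set_printoptions(precision=4,suppress=True)
H,W=384,512
def cam(n,s=None):
    c=r.get_calibration(n)
    if n=="wrist":
        T=np.eye(4);T[:3,:3]=R.from_quat(s["ee_rot"]).as_matrix();T[:3,3]=s["ee_pos"];M=T@c["mount"]
    else: M=np.array(c["world_from_camera"])
    return M,H/2/np.tan(np.radians(c["vertical_fov"])/2),c["cx"],c["cy"]
def px2w(C,u,v,z):
    M,f,cx,cy=C; d=M[:3,:3]@np.array([(u-cx)/f,-(v-cy)/f,-1]); o=M[:3,3]
    return o+d*(z-o[2])/d[2]
def w2px(C,p):
    M,f,cx,cy=C; q=M[:3,:3].T@(np.array(p)-M[:3,3]); return np.array([cx-f*q[0]/q[2],cy+f*q[1]/q[2]])
E
python3 - <<'E'
from h import *
C=cam("top")
for n,u,v,z in[("A",138,194,.02),("B",172,215,.02),("barrel",151,252,.011),("fix",302,224,.014)]:
    p=px2w(C,u,v,z);print(n,p,np.hypot(p[0],p[1]))
im=cv2.imread("pics/top0.png")
a=cv2.resize(im[175:270,245:355],None,fx=7,fy=6.3,interpolation=cv2.INTER_CUBIC) if 0 else cv2.resize(im[182:266,250:355],None,fx=7,fy=7,interpolation=cv2.INTER_CUBIC)
cv2.imwrite("pics/fix_crop.png",a)
E
```

```text
A [0.5985 0.2443 0.02  ] 0.6464104718496582
B [0.5465 0.1606 0.02  ] 0.569601223684567
barrel [0.4576 0.2118 0.011 ] 0.5042064593133284
fix [ 0.5221 -0.1568  0.014 ] 0.5451316754757812
```

View pics/fix_crop.png

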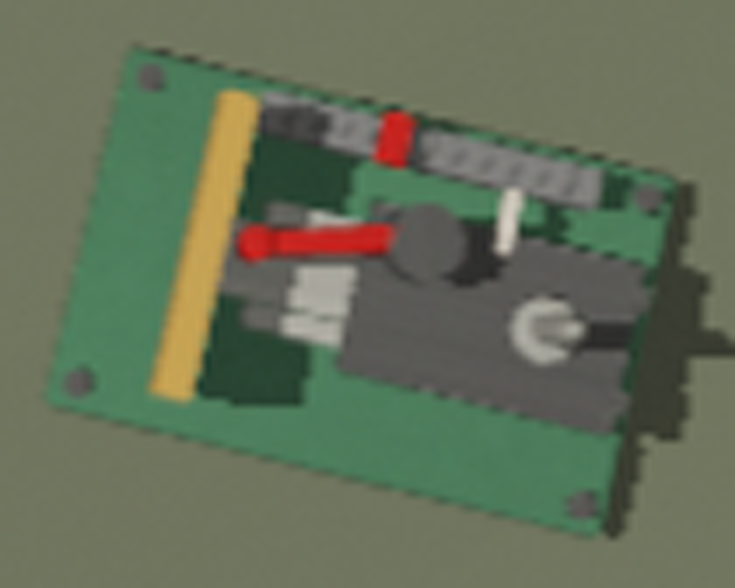

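The crop shows the fixture: the brass crossbar runs from (238,92) to (172,400), the red peg is at (255,243), the cam head at (427,243), the white pointer at (510,220), the red rider at (397,140) and the arbor shoulder at (543,332). The farthest brass wheel is A at 0.646 m, against 0.570 m for B, so I choose A. Next I work out the fixture's pose.

```bash
cat >> h.py <<'E'
def fixpose():
    import json; d=json.load(open("fix.json")); return np.array(d["o"]),d["yaw"]
def toolmove(s,p,yaw_y=None):
    "shift in tool axes (units .4 m) to world TCP p, and turn about z (units pi) so tool y has world heading yaw_y mod pi"
    M=R.from_quat(s["ee_rot"]).as_matrix(); d=M.T@(np.array(p)-s["ee_pos"])/.4
    a=0
    if yaw_y is not None:
        cur=np.arctan2(M[1,1],M[0,1]); a=-((yaw_y-cur+np.pi/2)%np.pi-np.pi/2)/np.pi
    return d,a
E
python3 - <<'E'
from h import *
import json
C=cam("top")
P=lambda cu,cv,z: px2w(C,250+(cu+.5)/7-.5,182+(cv+.5)/7-.5,z)
c=[P(130,47,.014),P(683,180,.014),P(605,535,.014),P(47,403,.014)]
for i in range(4): print("side",np.linalg.norm(c[i]-c[(i+1)%4]))
o=np.mean(c,0); ey=(c[0]-c[1]+c[3]-c[2])[:2]; ey/=np.linalg.norm(ey); yaw=np.arctan2(-ey[0],ey[1]); ex=np.array([ey[1],-ey[0]])
print("o",o,"yaw",np.degrees(yaw))
json.dump({"o":list(o),"yaw":yaw},open("fix.json","w"))
for n,u,v,z in[("barTop+x",238,92,.063),("bar-x",172,400,.063),("peg",255,243,.063),("cam",427,243,.059),("pointer_mid",510,220,.03),("rider",397,125,.034),("shoulder",543,332,.042),("arb tip",575,330,.088)]:
    p=P(u,v,z); d=(p-o)[:2]; print(n,p,"fix",d@ex,d@ey)
s=r.get_state()
print(toolmove(s,[.5985,.2443,.2],yaw),toolmove(s,[.5985,.2443,.2],yaw+np.pi/2))
E
```

```text
side 0.20097101223096095
side 0.1273365020146313
side 0.19944578176434197
side 0.12837887721059474
o [ 0.5246 -0.1566  0.014 ] yaw -13.864253746794152
barTop+x [ 0.59   -0.1085  0.063 ] fix 0.05196996594223944 0.06235541761327485
bar-x [ 0.4879 -0.085   0.063 ] fix -0.05280093312238232 0.06073629941225764
peg [ 0.5395 -0.1133  0.063 ] fix 0.00405899101017568 0.04555063699057287
cam [ 0.5392 -0.1714  0.059 ] fix 0.017654100960212266 -0.010868841486578998
pointer_mid [ 0.548  -0.2049  0.03  ] fix 0.0342215837571084 -0.04131040440402747
rider [ 0.5809 -0.1658  0.034 ] fix 0.05687002266151614 0.004485169965592983
shoulder [ 0.5093 -0.2128  0.042 ] fix -0.0014436380163059856 -0.05828615815670118
arb tip [ 0.5097 -0.2141  0.088 ] fix -0.0007553533147135463 -0.059399945332380216
(array([-1.2201, -0.5639,  0.0766]), np.float64(0.4726997157008282)) (array([-1.2201, -0.5639,  0.0766]), np.float64(-0.02730028429917181))
```

Request:
servo_tool --deltas '[[[-0.081, -0.038, 0.013], [0, 0, 0], 0], [[-0.163, -0.075, 0.027], [0, 0, 0], 0], [[-0.244, -0.113, 0.04], [0, 0, 0], 0], [[-0.325, -0.15, 0.053], [0, 0, 0], 0], [[-0.407, -0.188, 0.067], [0, 0, 0], 0]]'

```text
clock: 0.57
ee_pos: [0.3399, 0.4905, 0.2041]
ee_rot: [0.163, 0.987, -0.0, -0.0]
wrist_force: [0.3, 0.3, 0.4]
gripper_width: 0.0855
finger_force: 0.0
```

Request:
servo_tool --deltas '[[[-0.081, -0.038, 0.013], [0, 0, 0], 0], [[-0.163, -0.075, 0.027], [0, 0, 0], 0], [[-0.244, -0.113, 0.04], [0, 0, 0], 0], [[-0.325, -0.15, 0.053], [0, 0, 0], 0], [[-0.407, -0.188, 0.067], [0, 0, 0], 0]]'

```text
clock: 0.98
ee_pos: [0.47, 0.3668, 0.1773]
ee_rot: [0.163, 0.987, -0.0, -0.0]
wrist_force: [0.5, -0.3, -1.0]
gripper_width: 0.0855
finger_force: 0.0
```

Request:
servo_tool --deltas '[[[-0.081, -0.038, 0.013], [0, 0, 0], 0], [[-0.163, -0.075, 0.027], [0, 0, 0], 0], [[-0.244, -0.113, 0.04], [0, 0, 0], 0], [[-0.325, -0.15, 0.053], [0, 0, 0], 0], [[-0.407, -0.188, 0.067], [0, 0, 0], 0]]'

```text
clock: 1.4
ee_pos: [0.5999, 0.2432, 0.1504]
ee_rot: [0.163, 0.987, -0.0, -0.0]
wrist_force: [0.4, 0.8, -0.3]
gripper_width: 0.0856
finger_force: 0.0
```

Request:
servo_tool --deltas '[[[0, 0, 0], [0, 0, 0.035], 0], [[0, 0, 0], [0, 0, 0.07], 0], [[0, 0, 0], [0, 0, 0.105], 0], [[0, 0, 0], [0, 0, 0.14], 0], [[0, 0, 0], [0, 0, 0.175], 0]]'

```text
clock: 1.82
ee_pos: [0.5988, 0.2443, 0.1504]
ee_rot: [0.427, 0.904, -0.0, -0.0]
wrist_force: [-0.3, 0.3, -0.4]
gripper_width: 0.0852
finger_force: 0.0
```

Request:
servo_tool --deltas '[[[0, 0, 0], [0, 0, 0.035], 0], [[0, 0, 0], [0, 0, 0.07], 0], [[0, 0, 0], [0, 0, 0.105], 0], [[0, 0, 0], [0, 0, 0.14], 0], [[0, 0, 0], [0, 0, 0.175], 0]]'

```text
clock: 2.23
ee_pos: [0.5988, 0.2445, 0.1504]
ee_rot: [0.657, 0.754, -0.0, -0.0]
wrist_force: [-0.1, 0.5, -0.2]
gripper_width: 0.0853
finger_force: 0.0
```

Request:
servo_tool --deltas '[[[0, 0, 0], [0, 0, 0.035], 0], [[0, 0, 0], [0, 0, 0.07], 0], [[0, 0, 0], [0, 0, 0.105], 0], [[0, 0, 0], [0, 0, 0.122], 0], [[0, 0, 0], [0, 0, 0.122], 0]]'

```text
clock: 2.65
ee_pos: [0.5988, 0.2445, 0.1505]
ee_rot: [0.787, 0.617, -0.0, -0.0]
wrist_force: [0.3, 0.6, 0.2]
gripper_width: 0.0854
finger_force: 0.0
```

```bash
python3 - <<'E'
from h import *
s=r.get_state(); im=r.grab_frame("wrist"); cv2.imwrite("pics/w1.png",im); np.save("w1.npy",np.r_[s["ee_pos"],s["ee_rot"]])
C=cam("wrist",s); print(s["clock"],s["ee_pos"],s["ee_rot"],s["joint_pos"],w2px(C,[.5985,.2443,.04]))
E
```

```text
2.65 [0.5988 0.2445 0.1505] [ 0.7869  0.6171 -0.0003 -0.0001] [ 0.2127  0.3171  1.6243 -0.      1.2009  0.4534] [253.4861 188.7612]
```

View pics/w1.png

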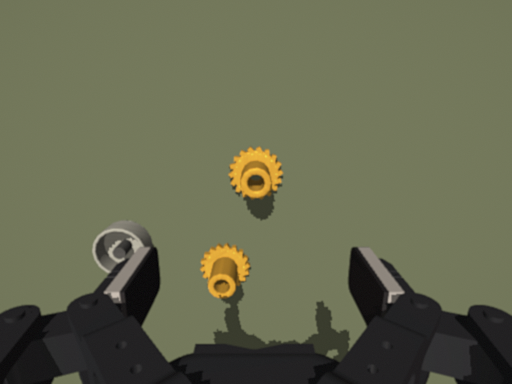

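The wrist view shows wheel A at (256,180), with its sleeve hole near (256,183). Wheel B is at (222,285) and the barrel at (122,247).

```bash
python3 - <<'E'
from h import *
im=cv2.imread("pics/w1.png"); cv2.imwrite("pics/w1c.png",cv2.resize(im[140:220,215:295],None,fx=7,fy=7,interpolation=cv2.INTER_CUBIC))
E
```

```text
(no output)
```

View pics/w1c.png

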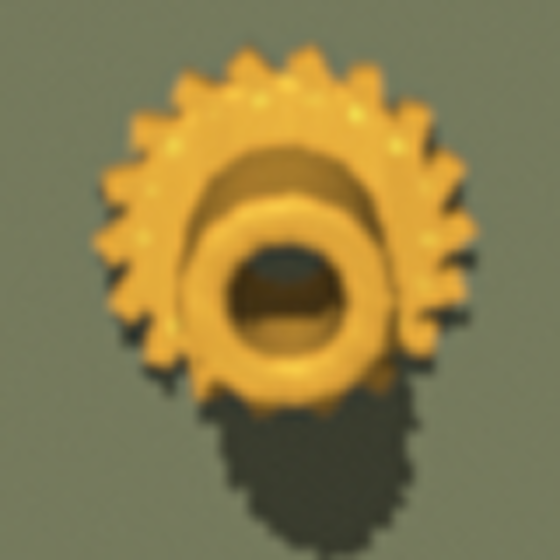

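The crop shows the toothed disc and the sleeve ring of A, centred at crop (288,298), with the hole clean. This is the right part.

```bash
python3 - <<'E'
from h import *
s=r.get_state(); C=cam("wrist",s)
a=px2w(C,255.7,182.1,.04); b=px2w(C,215+286/7-.4,140+232/7-.4,.006)
print(a,b)
S=cam("scene"); print(w2px(S,[a[0],a[1],.04]))
T=cam("top"); print(w2px(T,[a[0],a[1],.02]))
ex=px2w(C,215+180/7,182,.04)-px2w(C,215+400/7,182,.04); print("dia",np.linalg.norm(ex))
p=a.copy(); p[2]=.012; print(toolmove(s,p,np.radians(-13.864)))
E
```

```text
[0.6016 0.2493 0.04  ] [0.6016 0.2494 0.006 ]
[345.7812 178.7201]
[135.9823 192.7351]
dia 0.025577955879954446
(array([0.0135, 0.0042, 0.3463]), np.float64(0.001083956257947969))
```

Request:
servo_tool --deltas '[[[0.0135, 0.004, 0.06], [0, 0, 0], 0], [[0.0135, 0.004, 0.14], [0, 0, 0], 0], [[0.0135, 0.004, 0.22], [0, 0, 0], 0], [[0.0135, 0.004, 0.29], [0, 0, 0], 0], [[0.0135, 0.004, 0.33], [0, 0, 0], 0]]'

```text
clock: 3.12
ee_pos: [0.5993, 0.2489, 0.0147]
ee_rot: [0.786, 0.618, -0.003, -0.001]
wrist_force: [-0.1, 0.2, 0.1]
gripper_width: 0.0853
finger_force: 0.0
```

Request:
servo_tool --deltas '[[[0, 0, 0.016], [0, 0, 0], 0], [[0, 0, 0.016], [0, 0, 0], 255], [[0, 0, 0.016], [0, 0, 0], 255], [[0, 0, 0.016], [0, 0, 0], 255], [[0, 0, 0.016], [0, 0, 0], 255]]'

```text
clock: 3.53
ee_pos: [0.6033, 0.2498, 0.0145]
ee_rot: [0.787, 0.618, 0.002, 0.001]
wrist_force: [-0.1, 0.3, 0.3]
gripper_width: 0.0388
finger_force: 0.0
```

Request:
servo_tool --deltas '[[[0, 0, 0], [0, 0, 0], 255], [[0, 0, 0], [0, 0, 0], 255], [[0, 0, 0], [0, 0, 0], 255], [[0, 0, 0], [0, 0, 0], 255], [[0, 0, 0], [0, 0, 0], 255]]'

```text
clock: 3.95
ee_pos: [0.6032, 0.2498, 0.0143]
ee_rot: [0.787, 0.617, 0.001, 0.001]
wrist_force: [-0.5, -0.3, 5.3]
gripper_width: 0.0235
finger_force: 59.7
```

Request:
servo_tool --deltas '[[[0, 0, -0.05], [0, 0, 0], 255], [[0, 0, -0.12], [0, 0, 0], 255], [[0, 0, -0.2], [0, 0, 0], 255], [[0, 0, -0.28], [0, 0, 0], 255], [[0, 0, -0.34], [0, 0, 0], 255]]'

```text
clock: 4.37
ee_pos: [0.6023, 0.2496, 0.1511]
ee_rot: [0.787, 0.617, 0.001, 0.0]
wrist_force: [1.2, -0.0, -1.2]
gripper_width: 0.0237
finger_force: 59.3
```

```bash
python3 - <<'E'
from h import *
s=r.get_state(); print(s["clock"],s["ee_pos"],s["ee_rot"],s["joint_pos"],s["gripper_width"],s["wrist_force"])
im=r.grab_frame("wrist"); cv2.imwrite("pics/w2.png",im)
cv2.imwrite("pics/w2c.png",cv2.resize(im[150:330,160:350],None,fx=3.3,fy=3.3,interpolation=cv2.INTER_CUBIC))
yaw=np.radians(-13.864); ex=np.array([np.cos(yaw),np.sin(yaw)])
p=np.r_[np.array([.5095,-.2135])-.06*ex,.15]; print(p,toolmove(s,p,yaw))
C=cam("wrist",s); M=R.from_quat(s["ee_rot"]).as_matrix()
for z in(-.025,-.028,.010,.014): print(z,w2px(C,s["ee_pos"]+M@[0,0,z]))
E
```

```text
4.3667 [0.6023 0.2496 0.1511] [0.7866 0.6175 0.0009 0.0004] [ 0.2192  0.326   1.6118 -0.      1.2017  0.4589] 0.023681096588686154 [ 1.1704 -0.017  -1.1728]
[ 0.4512 -0.1991  0.15  ] (array([-1.1793, -0.1005,  0.0015]), np.float64(0.0007237370873585557))
-0.025 [253.523  276.3717]
-0.028 [253.5163 280.3086]
0.01 [253.5843 240.5064]
0.014 [253.5897 237.3086]
```

View pics/w2c.png

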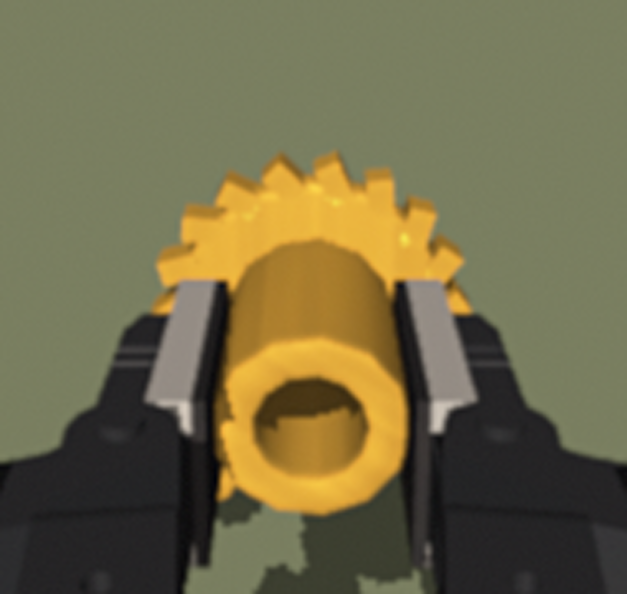

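The wheel is held upright between the pads. Its ring centre is at crop (316,426), within 1 mm of the tool axis, and its foot is about 13 mm below the TCP. Now I move beside the arbor.

Request:
servo_tool --deltas '[[[-0.06, -0.005, 0], [0, 0, 0], 255], [[-0.14, -0.012, 0], [0, 0, 0], 255], [[-0.22, -0.019, 0], [0, 0, 0], 255], [[-0.31, -0.026, 0], [0, 0, 0], 255], [[-0.393, -0.034, 0], [0, 0, 0], 255]]'

```text
clock: 4.83
ee_pos: [0.55, 0.0986, 0.1476]
ee_rot: [0.786, 0.618, -0.001, -0.0]
wrist_force: [1.3, 0.2, -1.8]
gripper_width: 0.0236
finger_force: 59.3
```

Request:
servo_tool --deltas '[[[-0.08, -0.007, 0], [0, 0, 0], 255], [[-0.16, -0.014, 0], [0, 0, 0], 255], [[-0.24, -0.02, 0], [0, 0, 0], 255], [[-0.32, -0.027, 0], [0, 0, 0], 255], [[-0.393, -0.033, 0], [0, 0, 0], 255]]'

```text
clock: 5.25
ee_pos: [0.4998, -0.051, 0.1478]
ee_rot: [0.787, 0.617, -0.0, -0.0]
wrist_force: [0.1, 0.1, -1.9]
gripper_width: 0.0238
finger_force: 59.3
```

Request:
servo_tool --deltas '[[[-0.1, -0.009, 0], [0, 0, 0], 255], [[-0.2, -0.017, 0], [0, 0, 0], 255], [[-0.29, -0.025, 0], [0, 0, 0], 255], [[-0.36, -0.031, 0], [0, 0, 0], 255], [[-0.393, -0.033, 0], [0, 0, 0], 255]]'

```text
clock: 5.67
ee_pos: [0.4495, -0.2018, 0.1481]
ee_rot: [0.788, 0.616, -0.0, 0.0]
wrist_force: [-0.0, 0.0, -1.5]
gripper_width: 0.0238
finger_force: 59.3
```

```bash
python3 - <<'E'
from h import *
s=r.get_state(); print(s["clock"],s["ee_pos"],s["ee_rot"],s["joint_pos"])
im=r.grab_frame("wrist"); cv2.imwrite("pics/w3.png",im)
cv2.imwrite("pics/w3b.png",cv2.resize(im,(768,576),interpolation=cv2.INTER_CUBIC))
C=cam("wrist",s); print(w2px(C,[.5095,-.2135,.088]),w2px(C,[.5095,-.2135,.042]))
E
```

```text
5.6667 [ 0.4495 -0.2018  0.1481] [ 0.7876  0.6162 -0.0004  0.    ] [-0.6522 -0.0322  2.0199 -0.0008  1.1541 -0.4089]
[345.4769 204.3563] [329.8015 186.2172]
```

View pics/w3b.png

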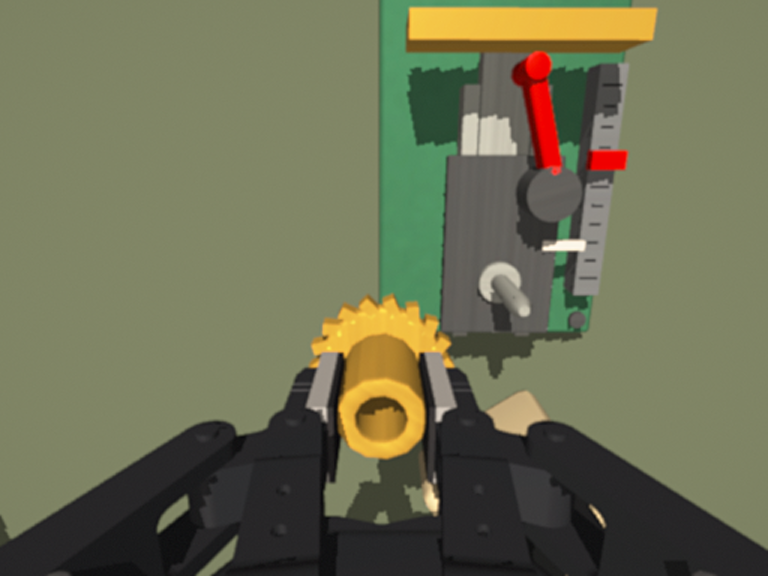

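Wrist view (1.5x scale): arbor shoulder at (500,283), arbor tip near (525,310), pointer at (545–586,245), rider at (608,160) and crossbar along row 24. Next I refine these numerically.

```bash
python3 - <<'E'
from h import *
s=r.get_state(); C=cam("wrist",s); im=cv2.imread("pics/w3.png"); hsv=cv2.cvtColor(im,cv2.COLOR_BGR2HSV).astype(int)
yaw=np.radians(-13.864); ex=np.array([np.cos(yaw),np.sin(yaw)]); ey=np.array([-ex[1],ex[0]])
def comp(m,name):
    n,l,st,ce=cv2.connectedComponentsWithStats(m.astype(np.uint8))
    for i in range(1,n):
        if st[i,4]>25: print(name,st[i],ce[i])
red=(hsv[...,1]>180)&((hsv[...,0]<8)|(hsv[...,0]>172))&(hsv[...,2]>90); comp(red,"red")
br=(hsv[...,1]<50)&(hsv[...,2]>135); br[230:]=0; br[:,:290]=0; comp(br,"bright")
sub=hsv[170:215,315:360]; 
for row in range(172,214,2): print(row,''.join('%4d'%v for v in hsv[row,316:358,2][::1]))
E
```

```text
red [ 342   34   32   82 1397] [359.5497  71.9936]
red [391 100  27  14 332] [404.0843 106.6777]
bright [395  41  25  58 484] [407.7624  78.3616]
bright [307  75  38  29 914] [324.3512  90.5088]
bright [ 361  123   48   74 1253] [392.352  160.2961]
bright [319 175  35  36 591] [336.1574 189.714 ]
172   95  94  95  96  98  99  99 100  99  99  99  99  99  99  98  98  99  99  99  99  98  96  96  96  98  97  99 101 101 101 100  98  99  99 100  98  98 100 101 101 100  99
174   94  93  95  97  98  98 100 100  99  98  98 102 108 113 123 128 133 133 131 127 120 111 102  95  95  96  98 101 102 100  99  99  99  99  99  98  98  99 101 102 101 100
176   95  94  96  96  97  98  98 100 107 120 137 156 173 181 190 198 204 205 206 205 200 194 179 158 133 110  99 100 101 100  97  97  98  99  97  97  99 100 101 101  99  98
178   94  95  94  97  97  99 107 124 154 183 204 209 212 212 212 211 212 212 211 212 212 212 213 214 209 194 167 134 108  98  97  98 100 100  97  98  99 100 102 101 100  98
180   95  95  94  97  99 112 141 173 197 206 207 206 205 206 206 205 206 205 206 206 206 206 206 206 206 207 2
[... 2130 characters left out ...]
  96  98
206   94  96  97  98  99 100  99  98  98  99  95  71  51  49  49  49  50  49  49  48  48  50  62  80  93  99 110 123 137 160 188 205 207 203 203 203 193 141  97  94  97  98
208   94  95  97  98  98  97  97  97  97  98  96  82  59  50  48  50  50  52  49  48  48  48  47  59  80  90  95  99 110 139 183 203 208 208 209 206 186 136  98  94  97  97
210   94  94  96  97  97  97  97  97  97  97  99  96  72  52  47  49  49  49  49  49  48  47  46  59  90  98  94  91  92  99 125 160 175 179 175 155 123 100  96  97  97  97
212   94  95  97  97  97  97  97  97  98  97  99  94  71  51  48  48  49  51  50  49  48  47  47  60  91 102  99  96  96  96  95  94  97  97  97  98  98  97  97  97  97  99
```

```bash
python3 - <<'E'
from h import *
import json
s=r.get_state(); C=cam("wrist",s); M=R.from_quat(s["ee_rot"]).as_matrix()
tip=px2w(C,349,206.8,.088); sh=px2w(C,333,187.4,.042)
# wheel ring in hand, same bias
ring=px2w(C,255.5,278.7,s["ee_pos"][2]+.0268)
print("tip",tip,"sh",sh,"ring bias(tool)",M.T@(ring-s["ee_pos"]))
print("wheel axis from tip, tool:",M.T@(tip-s["ee_pos"]), M.T@(sh-s["ee_pos"]))
a=px2w(C,404.1,106.7,.034); 
b=px2w(C,388,163.3,.03); yaw=np.radians(-13.864); ey=np.array([-np.sin(yaw),np.cos(yaw)])
print("rider",a,"ptr",b,"dy",(a-b)[:2]@ey)
# bar edges direction for yaw: top +y edge of the bar at z=.063
im=cv2.imread("pics/w3.png"); h=cv2.cvtColor(im,cv2.COLOR_BGR2HSV)
m=(h[...,0]>15)&(h[...,0]<28)&(h[...,1]>150)&(h[...,2]>200); m[60:]=0
ys=[np.nonzero(m[:,c])[0] for c in range(280,430)]
L=[(c,y.min(),y.max()) for c,y in zip(range(280,430),ys) if len(y)]
L=np.array(L); print(L[::20])
p0=np.polyfit(L[5:-5,0],L[5:-5,1],1); q0=np.polyfit(L[5:-5,0],L[5:-5,2],1); print(p0,q0)
for p in(p0,q0):
  A=px2w(C,285,np.polyval(p,285),.063);B=px2w(C,420,np.polyval(p,420),.063); print(A,B,"yaw",np.degrees(np.arctan2(*(B-A)[[1,0]])))
print(px2w(C,L[0,0],np.polyval(p0,L[0,0]),.063),px2w(C,L[-1,0],np.polyval(p0,L[-1,0]),.063))
E
```

```text
tip [ 0.5115 -0.2168  0.088 ] sh [ 0.5118 -0.2161  0.042 ] ring bias(tool) [ 0.      0.0008 -0.0268]
wheel axis from tip, tool: [0.0014 0.0636 0.0601] [0.0022 0.0638 0.1061]
rider [ 0.5778 -0.1681  0.034 ] ptr [ 0.5616 -0.2106  0.03  ] dy 0.045143809452385567
[[280   5  25]
 [300   5  25]
 [320   5  25]
 [340   5  25]
 [360   6  25]
 [380   6  25]
 [400   6  25]
 [420   6  25]]
[0.0105 1.8287] [-0. 25.]
[ 0.4993 -0.084   0.063 ] [ 0.5818 -0.1053  0.063 ] yaw -14.470490690152902
[ 0.4968 -0.0953  0.063 ] [ 0.5807 -0.1161  0.063 ] yaw -13.932815840929289
[ 0.4962 -0.0833  0.063 ] [ 0.5873 -0.1068  0.063 ]
```

Request:
servo_tool --deltas '[[[0.002, 0.06, 0], [0, 0, 0], 255], [[0.0045, 0.12, 0], [0, 0, 0], 255], [[0.0045, 0.157, 0], [0, 0, 0], 255], [[0.0045, 0.157, 0.04], [0, 0, 0], 255], [[0.0045, 0.157, 0.08], [0, 0, 0], 255]]'

```text
clock: 6.13
ee_pos: [0.5138, -0.2124, 0.1166]
ee_rot: [0.786, 0.618, 0.0, 0.001]
wrist_force: [-0.0, -0.2, -1.8]
gripper_width: 0.0236
finger_force: 59.5
```

Request:
servo_tool --deltas '[[[0, 0, 0.015], [0, 0, 0], 255], [[0, 0, 0.015], [0, 0, 0], 255], [[0, 0, 0.015], [0, 0, 0], 255], [[0, 0, 0.015], [0, 0, 0], 255], [[0, 0, 0.015], [0, 0, 0], 255]]'

```text
clock: 6.55
ee_pos: [0.513, -0.2126, 0.1116]
ee_rot: [0.787, 0.617, 0.0, 0.001]
wrist_force: [-0.7, 0.3, -2.0]
gripper_width: 0.0238
finger_force: 59.4
```

```bash
python3 - <<'E'
from h import *
s=r.get_state(); print(s["clock"],s["ee_pos"],s["ee_rot"],s["wrist_force"])
M=R.from_quat(s["ee_rot"]).as_matrix()
for t in([.5115,-.2168,.088],[.5118,-.2161,.042]): print(M.T@(np.array(t)-s["ee_pos"])-[0,.0008,0])
im=r.grab_frame("wrist"); cv2.imwrite("pics/w4.png",im); im=r.grab_frame("scene"); cv2.imwrite("pics/s4.png",im)
E
```

```text
6.55 [ 0.513  -0.2126  0.1116] [0.7866 0.6175 0.0003 0.001 ] [-0.653   0.2764 -1.9616]
[-0.0044 -0.0013  0.0236]
[-0.0036 -0.0013  0.0696]
```

Request:
servo_tool --deltas '[[[-0.01, -0.003, 0], [0, 0, 0], 255], [[-0.01, -0.003, 0], [0, 0, 0], 255], [[-0.01, -0.003, 0.008], [0, 0, 0], 255], [[-0.01, -0.003, 0.016], [0, 0, 0], 255], [[-0.01, -0.003, 0.024], [0, 0, 0], 255]]'

```text
clock: 7.07
ee_pos: [0.5102, -0.2159, 0.1005]
ee_rot: [0.787, 0.617, -0.0, -0.0]
wrist_force: [0.5, -0.6, -1.8]
gripper_width: 0.0239
finger_force: 59.4
```

Request:
servo_tool --deltas '[[[0, 0, 0.006], [0, 0, 0], 255], [[0, 0, 0.012], [0, 0, 0], 255], [[0, 0, 0.018], [0, 0, 0], 255], [[0, 0, 0.018], [0, 0, 0], 255], [[0, 0, 0.018], [0, 0, 0], 255]]'

```text
clock: 7.48
ee_pos: [0.5103, -0.2158, 0.0935]
ee_rot: [0.787, 0.617, 0.0, -0.0]
wrist_force: [-0.2, -0.0, -1.5]
gripper_width: 0.0237
finger_force: 59.4
```

Request:
servo_tool --deltas '[[[0, 0, 0.02], [0, 0, 0], 255], [[0, 0, 0.04], [0, 0, 0], 255], [[0, 0, 0.06], [0, 0, 0], 255], [[0, 0, 0.08], [0, 0, 0], 255], [[0, 0, 0.08], [0, 0, 0], 255]]'

```text
clock: 7.9
ee_pos: [0.51, -0.2153, 0.0597]
ee_rot: [0.787, 0.617, 0.0, -0.001]
wrist_force: [3.6, 1.8, -4.1]
gripper_width: 0.0239
finger_force: 59.3
```

Request:
servo_tool --deltas '[[[0, 0, 0.004], [0, 0, 0], 255], [[0, 0, 0.008], [0, 0, 0], 255], [[0, 0, 0.012], [0, 0, 0], 255], [[0, 0, 0.015], [0, 0, 0], 255], [[0, 0, 0.015], [0, 0, 0], 255]]'

```text
clock: 8.32
ee_pos: [0.5106, -0.2161, 0.0563]
ee_rot: [0.787, 0.617, 0.0, 0.0]
wrist_force: [0.2, 1.6, 2.2]
gripper_width: 0.0237
finger_force: 59.9
```

Request:
servo_tool --deltas '[[[0, 0, 0.003], [0, 0, 0], 255], [[0, 0, 0.006], [0, 0, 0], 255], [[0, 0, 0.006], [0, 0, 0], 255], [[0, 0, 0.006], [0, 0, 0], 255], [[0, 0, 0.006], [0, 0, 0], 255]]'

```text
clock: 8.73
ee_pos: [0.5107, -0.2163, 0.0561]
ee_rot: [0.786, 0.618, -0.0, -0.0]
wrist_force: [-7.0, 4.9, 19.5]
gripper_width: 0.0238
finger_force: 62.0
```

Request:
servo_tool --deltas '[[[0, 0, -0.005], [0, 0, 0], 255], [[0, 0, -0.005], [0, 0, 0], 0], [[0, 0, -0.005], [0, 0, 0], 0], [[0, 0, -0.005], [0, 0, 0], 0], [[0, 0, -0.005], [0, 0, 0], 0]]'

```text
clock: 9.15
ee_pos: [0.51, -0.216, 0.0549]
ee_rot: [0.787, 0.617, -0.0, -0.0]
wrist_force: [0.7, 0.5, 0.1]
gripper_width: 0.0711
finger_force: 0.0
```

Request:
servo_tool --deltas '[[[0, 0, 0], [0, 0, 0], 0], [[0, 0, 0], [0, 0, 0], 0], [[0, 0, 0], [0, 0, 0], 0], [[0, 0, -0.03], [0, 0, 0], 0], [[0, 0, -0.08], [0, 0, 0], 0]]'

```text
clock: 9.57
ee_pos: [0.5087, -0.2149, 0.086]
ee_rot: [0.787, 0.617, -0.001, -0.002]
wrist_force: [0.1, -1.3, -0.1]
gripper_width: 0.0852
finger_force: 0.0
```

Request:
servo_tool --deltas '[[[0, 0, -0.05], [0, 0, 0], 0], [[0, 0, -0.1], [0, 0, 0], 0], [[0, 0, -0.15], [0, 0, 0], 0], [[0, 0, -0.16], [0, 0, 0], 0], [[0, 0, -0.16], [0, 0, 0], 0]]'

```text
clock: 9.98
ee_pos: [0.5114, -0.2167, 0.1537]
ee_rot: [0.787, 0.617, 0.001, 0.002]
wrist_force: [0.5, 0.0, 0.7]
gripper_width: 0.0854
finger_force: 0.0
```

```bash
python3 - <<'E'
from h import *
s=r.get_state(); print(s["clock"],s["ee_pos"],s["ee_rot"],s["joint_pos"],s["gripper_width"])
im=r.grab_frame("wrist"); cv2.imwrite("pics/w5.png",im); im2=r.grab_frame("top"); cv2.imwrite("pics/t5.png",im2)
C=cam("wrist",s)
# predicted ring top if seated
print(w2px(C,[.5107,-.2166,.082]))
cv2.imwrite("pics/w5b.png",cv2.resize(im[0:300,120:460],None,fx=2,fy=2,interpolation=cv2.INTER_CUBIC))
E
```

```text
9.9833 [ 0.5114 -0.2167  0.1537] [0.7866 0.6175 0.0007 0.0022] [-0.6048  0.1073  1.8646 -0.      1.1652 -0.3651] 0.08536850903996436
[252.162  203.2795]
```

View pics/w5b.png

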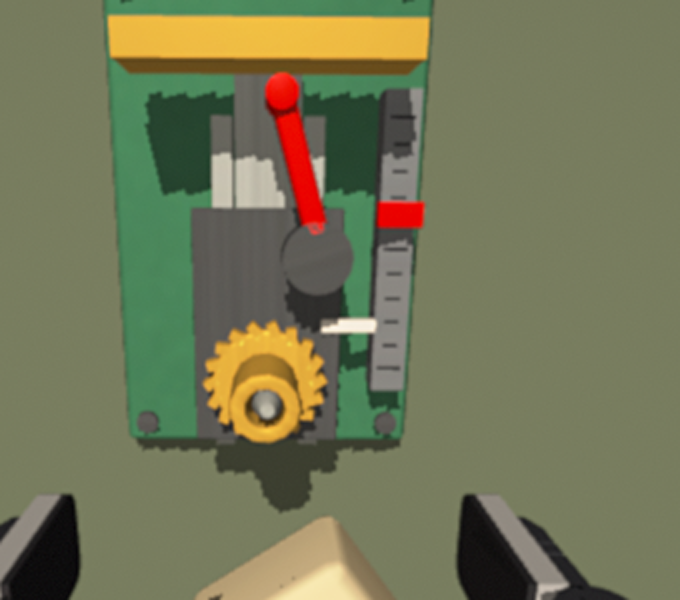

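The wheel's ring sits at crop (265,405) around the arbor, with the arbor showing centred in the hole. The pointer is at (350,326), the rider at (401,214) and the peg at (282,92). I turn the tool a quarter turn and close the jaws to about 45 mm for the crossbar.

Request:
servo_tool --deltas '[[[0.03, 0, 0], [0, 0, 0.035], 110], [[0.06, 0, 0], [0, 0, 0.07], 110], [[0.1, 0, 0], [0, 0, 0.105], 110], [[0.15, 0, 0], [0, 0, 0.14], 110], [[0.2, 0, 0], [0, 0, 0.175], 110]]'

```text
clock: 10.5
ee_pos: [0.5283, -0.1372, 0.1493]
ee_rot: [0.926, 0.378, -0.001, -0.001]
wrist_force: [-0.1, -1.1, -0.2]
gripper_width: 0.0487
finger_force: 0.0
```

Request:
servo_tool --deltas '[[[0, 0, 0], [0, 0, 0.035], 110], [[0, 0, 0], [0, 0, 0.07], 110], [[0, 0, 0], [0, 0, 0.105], 110], [[0, 0, 0], [0, 0, 0.14], 110], [[0, 0, 0], [0, 0, 0.175], 110]]'

```text
clock: 10.92
ee_pos: [0.5282, -0.1376, 0.1492]
ee_rot: [0.994, 0.113, -0.002, -0.001]
wrist_force: [-0.1, -0.2, 0.8]
gripper_width: 0.0486
finger_force: 0.0
```

Request:
servo_tool --deltas '[[[0, 0, 0], [0, 0, 0.035], 110], [[0, 0, 0], [0, 0, 0.07], 110], [[0, 0, 0], [0, 0, 0.105], 110], [[0, 0, 0], [0, 0, 0.14], 110], [[0, 0, 0], [0, 0, 0.15], 110]]'

```text
clock: 11.33
ee_pos: [0.5282, -0.1377, 0.1492]
ee_rot: [0.993, -0.122, -0.002, -0.001]
wrist_force: [0.8, -0.9, 0.0]
gripper_width: 0.0487
finger_force: 0.0
```

```bash
python3 - <<'E'
from h import *
s=r.get_state(); print(s["clock"],s["ee_pos"],s["ee_rot"],s["joint_pos"],s["gripper_width"])
yaw=np.radians(-14.0); ex=np.array([np.cos(yaw),np.sin(yaw)]); ey=np.array([-ex[1],ex[0]])
bar=np.array([.5107,-.2166])+.12*ey; p=np.r_[bar-.03*ex,.08]; print(bar,p,toolmove(s,p,yaw+np.pi/2))
# rider/pointer heights by two views
def load(f):
    h=cv2.cvtColor(cv2.imread(f),cv2.COLOR_BGR2HSV).astype(int); return h
h=load("pics/w5.png"); red=((h[...,1]>180)&((h[...,0]<8)|(h[...,0]>172))&(h[...,2]>90)).astype(np.uint8)
n,l,st,ce=cv2.connectedComponentsWithStats(red); print([(st[i],ce[i]) for i in range(1,n) if st[i,4]>50])
w=((h[...,1]<40)&(h[...,2]>200)).astype(np.uint8); n,l,st,ce=cv2.connectedComponentsWithStats(w); print([(st[i],ce[i]) for i in range(1,n) if st[i,4]>50])
h=load("pics/w3.png");w=((h[...,1]<40)&(h[...,2]>200)).astype(np.uint8); n,l,st,ce=cv2.connectedComponentsWithStats(w); print([(st[i],ce[i]) for i in range(1,n) if st[i,4]>50])
E
```

```text
11.3333 [ 0.5282 -0.1377  0.1492] [ 0.9926 -0.1217 -0.0017 -0.0006] [-0.4628  0.0956  1.8862  0.      1.1634  1.352 ] 0.04868076563175637
[ 0.5397 -0.1002] [ 0.5106 -0.0929  0.08  ] (array([-0.0691, -0.0979,  0.1734]), np.float64(9.879995808136223e-05))
[(array([ 253,   36,   30,   79, 1003], dtype=int32), array([266.9781,  73.0399])), (array([308, 101,  24,  13, 308], dtype=int32), array([319.5   , 106.9643]))]
[(array([227,  78,   8,  25, 116], dtype=int32), array([230.5862,  88.2241])), (array([239,  80,   6,  23,  56], dtype=int32), array([242.1071,  89.0536])), (array([282, 160,  26,   6, 122], dtype=int32), array([295.9918, 162.6475]))]
[(array([309,  76,   9,  26, 217], dtype=int32), array([313.0922,  88.9447])), (array([320,  78,  24,  24, 387], dtype=int32), array([329.8837,  91.0284])), (array([363, 160,  27,   8, 137], dtype=int32), array([378.1314, 163.7737])), (array([321, 176,  25,  23, 185], dtype=int32), array([330.8811, 183.9784]))]
```

Request:
servo_tool --deltas '[[[-0.035, -0.05, 0.03], [0, 0, 0], 110], [[-0.069, -0.098, 0.07], [0, 0, 0], 110], [[-0.069, -0.098, 0.12], [0, 0, 0], 110], [[-0.069, -0.098, 0.17], [0, 0, 0], 110], [[-0.069, -0.098, 0.17], [0, 0, 0], 110]]'

```text
clock: 11.75
ee_pos: [0.5075, -0.0916, 0.0778]
ee_rot: [0.993, -0.119, -0.005, -0.001]
wrist_force: [-1.3, 0.0, -0.2]
gripper_width: 0.049
finger_force: 0.0
```

Request:
servo_tool --deltas '[[[0, 0, 0], [0, 0, 0], 110], [[0, 0, 0.03], [0, 0, 0], 110], [[0, 0, 0.06], [0, 0, 0], 110], [[0, 0, 0.09], [0, 0, 0], 110], [[0, 0, 0.11], [0, 0, 0], 110]]'

```text
clock: 12.17
ee_pos: [0.5112, -0.0935, 0.0377]
ee_rot: [0.993, -0.12, -0.001, -0.0]
wrist_force: [-1.1, -0.1, -0.2]
gripper_width: 0.0485
finger_force: 0.0
```

Request:
servo_tool --deltas '[[[0, 0, 0], [0, 0, 0], 110], [[0, 0, 0], [0, 0, 0], 110], [[0, 0, 0], [0, 0, 0], 110], [[0, 0, 0], [0, 0, 0], 110], [[0, 0, 0], [0, 0, 0], 110]]'

```text
clock: 12.58
ee_pos: [0.5123, -0.0938, 0.04]
ee_rot: [0.993, -0.12, 0.001, 0.0]
wrist_force: [-0.3, 0.8, 0.7]
gripper_width: 0.0483
finger_force: 0.0
```

```bash
python3 - <<'E'
from h import *
s=r.get_state(); print(s["clock"],s["ee_pos"],s["ee_rot"],s["joint_pos"],s["gripper_width"])
yaw=np.radians(-14.0); ex=np.array([np.cos(yaw),np.sin(yaw)]); ey=np.array([-ex[1],ex[0]])
bar=np.array([.5107,-.2166])+.12*ey; d=s["ee_pos"][:2]-bar; print("TCP rel bar, fixture x,y",d@ex,d@ey)
for n in("top","wrist"): cv2.imwrite(f"pics/{n}6.png",r.grab_frame(n))
E
```

```text
12.5833 [ 0.5123 -0.0938  0.04  ] [ 0.9928 -0.1196  0.0007  0.0002] [-0.399   0.2126  1.9908  0.      0.9368  1.4117] 0.0482631575182915
TCP rel bar, fixture x,y -0.028123728600194478 -0.00045808502152445746
```

Request:
servo_tool --deltas '[[[0, 0, 0.008], [0, 0, 0], 110], [[0, 0, 0.008], [0, 0, 0], 180], [[0, 0, 0.008], [0, 0, 0], 255], [[0, 0, 0.008], [0, 0, 0], 255], [[0, 0, 0.008], [0, 0, 0], 255]]'

```text
clock: 13.1
ee_pos: [0.5122, -0.0912, 0.0362]
ee_rot: [0.993, -0.121, 0.0, -0.003]
wrist_force: [3.2, 11.4, 2.0]
gripper_width: 0.0111
finger_force: 59.4
```

Request:
servo_tool --deltas '[[[0, 0, 0], [0, 0, 0], 255], [[0, 0, 0], [0, 0, 0], 255], [[0, 0, 0], [0, 0, 0], 255], [[0, 0, 0], [0, 0, 0], 255], [[0, 0, 0], [0, 0, 0], 255]]'

```text
clock: 13.52
ee_pos: [0.5122, -0.0913, 0.0362]
ee_rot: [0.993, -0.12, 0.0, -0.002]
wrist_force: [2.2, 11.5, 1.5]
gripper_width: 0.011
finger_force: 59.3
```

```bash
python3 - <<'E'
from h import *
s=r.get_state(); print(s["clock"],s["ee_pos"],s["ee_rot"],s["wrist_force"])
yaw=np.radians(-14.0); ex=np.array([np.cos(yaw),np.sin(yaw)]); ey=np.array([-ex[1],ex[0]])
p=s["ee_pos"].copy(); p[:2]+=.045*ey; print(toolmove(s,p,yaw+np.pi/2))
# leg 0 dy: dy with heights from top view
im=cv2.imread("pics/top6.png"); h=cv2.cvtColor(im,cv2.COLOR_BGR2HSV).astype(int); C=cam("top")
def sub(w,z):
    v,u=np.nonzero(w>0.02); ww=w[v,u]; c=(u@ww/ww.sum(),v@ww/ww.sum()); P=px2w(C,*c,z)
    d=P[:2]-np.array([.5107,-.2166]); return np.round(c,2),d@ex,d@ey
b=im.astype(float); redness=np.clip((b[...,2]-np.maximum(b[...,0],b[...,1])-60)/120,0,1); m=np.zeros_like(redness); m[192:210,298:314]=1
print("rider",sub(redness*m,.034))
white=np.clip((b.min(2)-150)/70,0,1); m=np.zeros_like(redness); m[204:222,316:330]=1; print("ptr",sub(white*m,.032))
im=cv2.imread("pics/top0.png"); b=im.astype(float); white=np.clip((b.min(2)-150)/70,0,1); redness=np.clip((b[...,2]-np.maximum(b[...,0],b[...,1])-60)/120,0,1); print("ptr0",sub(white*m,.032)); m=np.zeros_like(redness); m[192:210,298:314]=1
print("rider0",sub(redness*m,.034))
E
```

```text
13.5167 [ 0.5122 -0.0913  0.0362] [ 0.9927 -0.1204  0.0002 -0.0022] [ 2.2228 11.5343  1.5306]
(array([ 0.0003, -0.1125,  0.0005]), np.float64(0.0009720327046698834))
rider (array([305.87, 201.41]), np.float64(0.050934331371709746), np.float64(0.06615192129815142))
ptr (array([322.34, 212.1 ]), np.float64(0.035201359818950055), np.float64(0.021408462521258307))
ptr0 (array([322.26, 212.77]), np.float64(0.03357241954382539), np.float64(0.021232200191868906))
rider0 (array([305.88, 201.39]), np.float64(0.05096774057456426), np.float64(0.0661537262569445))
```

Request:
servo_tool --deltas '[[[0, -0.03, 0], [0, 0, 0], 255], [[0, -0.06, 0], [0, 0, 0], 255], [[0, -0.09, 0], [0, 0, 0], 255], [[0, -0.118, 0], [0, 0, 0], 255], [[0, -0.118, 0], [0, 0, 0], 255]]'

```text
clock: 13.93
ee_pos: [0.5233, -0.0471, 0.0362]
ee_rot: [0.993, -0.119, 0.0, 0.001]
wrist_force: [-1.8, -5.3, 1.1]
gripper_width: 0.0107
finger_force: 59.7
```

Request:
servo_tool --deltas '[[[0, 0, 0], [0, 0, 0], 255], [[0, 0, 0], [0, 0, 0], 255], [[0, 0, 0], [0, 0, 0], 255], [[0, 0, 0], [0, 0, 0], 255], [[0, 0, 0], [0, 0, 0], 255]]'

```text
clock: 14.35
ee_pos: [0.5229, -0.0487, 0.0362]
ee_rot: [0.993, -0.12, -0.0, 0.001]
wrist_force: [-1.3, -3.5, 1.2]
gripper_width: 0.0108
finger_force: 59.7
```

```bash
cat >> h.py <<'E'
yaw=np.radians(-14.0); ex=np.array([np.cos(yaw),np.sin(yaw)]); ey=np.array([-ex[1],ex[0]])
def gap(im,C,zr,zp,box):
    b=im.astype(float); out=[]
    red=np.clip((b[...,2]-np.maximum(b[...,0],b[...,1])-60)/120,0,1); wh=np.clip((b.min(2)-150)/70,0,1)
    for w,z,q in((red,zr,box[0]),(wh,zp,box[1])):
        m=np.zeros_like(w); m[q[1]:q[3],q[0]:q[2]]=1; w=w*m; v,u=np.nonzero(w>.02); ww=w[v,u]
        c=(u@ww/ww.sum(),v@ww/ww.sum()); P=px2w(C,*c,z)[:2]-np.array([.5107,-.2166]); out.append((np.round(c,2),P@ex,P@ey,ww.sum()))
    return out
E
python3 - <<'E'
from h import *
s=r.get_state(); print(s["clock"],s["ee_pos"],s["wrist_force"],s["gripper_width"])
d=s["ee_pos"][:2]-np.array([.5122,-.0913]); print("moved",d@ex,d@ey)
t=r.grab_frame("top"); cv2.imwrite("pics/top7.png",t); w=r.grab_frame("wrist"); cv2.imwrite("pics/wr7.png",w)
C=cam("wrist",s); T=cam("top"); f=np.array([.5107,-.2166])
for n,c in(("w",C),("t",T)): print(n,w2px(c,np.r_[f+.051*ex+.0655*ey,.034]),w2px(c,np.r_[f+.035*ex+.0655*ey,.032]))
a=cv2.resize(t[185:225,285:325],(560,560),interpolation=cv2.INTER_CUBIC)
cv2.imwrite("pics/c7.png",np.hstack([a,cv2.resize(w,(240,180))]) if 0 else a)
cv2.imwrite("pics/wr7b.png",cv2.resize(w,(768,576)))
E
```

```text
14.35 [ 0.5229 -0.0487  0.0362] [-1.2775 -3.5478  1.152 ] 0.010766340566037159
moved 4.39596890092475e-05 0.043901884944550114
w [486.7355  80.3672] [476.0972 118.5273]
t [306.1423 201.442 ] [304.5788 207.9149]
```

View pics/wr7b.png

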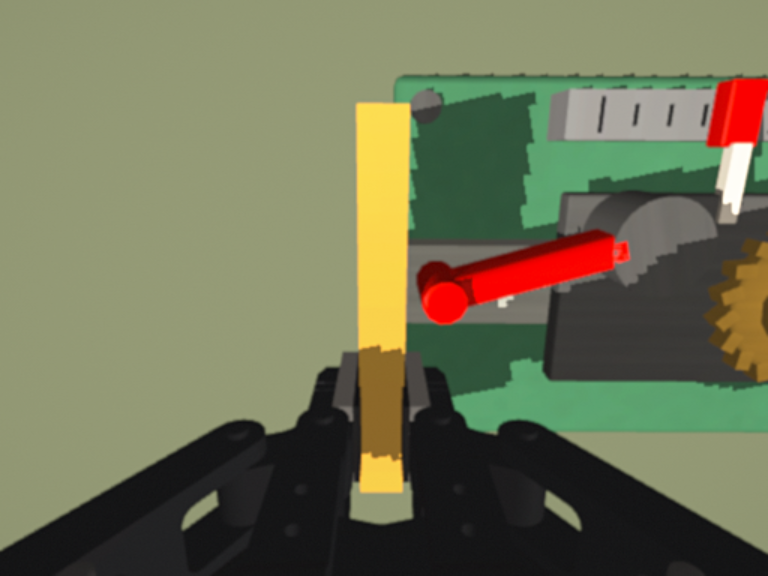

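The wrist view shows the bar held near its -x end, the peg at (443,300), and the pointer (737,150) right beside the rider (742,110). I measure the remaining gap with the top camera.

```bash
python3 - <<'E'
from h import *
T=cam("top"); t=cv2.imread("pics/top7.png"); t0=cv2.imread("pics/top6.png")
print("before",*gap(t0,T,.034,.032,[(298,192,314,210),(316,204,330,222)]),sep="\n ")
print("now",*gap(t,T,.034,.032,[(298,192,314,206),(296,203,316,216)]),sep="\n ")
for row in range(196,214): print(row,' '.join('%3d,%3d'%(t[row,c,2],t[row,c,1]) for c in range(298,314)))
print([np.array(w2px(T,np.r_[np.array([.5107,-.2166])+x*ex+y*ey,.032])) for x,y in((.035,.065),(.035,.066),(.04,.065))])
w=cv2.imread("pics/wr7.png"); h=w.astype(int)
for row in(56,62,70,80,90,95,100,108,116,124,132): 
    red=(h[row,:,2]-h[row,:,1]>90)&(np.arange(512)>440); wh=(h[row].min(1)>190)&(np.arange(512)>440)
    f=lambda m:(np.nonzero(m)[0][[0,-1]] if m.any() else None); print(row,f(red),f(wh))
E
```

```text
before
 (array([305.87, 201.41]), np.float64(0.050934331371709746), np.float64(0.06615192129815142), np.float64(23.708333333333332))
 (array([322.34, 212.1 ]), np.float64(0.035201359818950055), np.float64(0.021408462521258307), np.float64(7.428571428571429))
now
 (array([305.89, 201.22]), np.float64(0.05138772494815075), np.float64(0.06621179435362626), np.float64(22.491666666666664))
 (array([304.65, 207.74]), np.float64(0.03546086631832917), np.float64(0.06541521235059237), np.float64(7.528571428571428))
196  83,125  81,119  78,108  72, 88  68, 77  98,103 121,126 121,126 121,126 121,126 121,127 120,125 120,126 121,126 121,127 121,126
197 125,132  98,112  84,116  89,130  78,123  78,118  79,109  68, 85  65, 71  98,103 121,126 120,126 122,127 121,126 121,126 121,126
198 138,138 136,136 134,136 134,138 125,131  98,112 117, 81 180, 55 203, 45 188, 61 137, 79  77, 81  85, 95 111,116 120,126 121,126
199 139,139 132,131 130,129 138,137 137,136 133,133 167,107 200, 38 207, 41 204, 42 179, 49 108, 64  48, 74  58, 77  63, 77  62, 74
200 131,131 119,119 128,127 138,137 137,136 126,121 174, 78 
[... 1378 characters left out ...]
5, 74  67,111
211  61, 69  52, 53  52, 52  52, 51  61, 62 126,120 183,177 175,169  83, 88  66, 78  50, 69  43, 69  44, 74  45, 74  44, 73  67,111
212  64, 72  53, 54  53, 51  51, 51  80, 77 119,114 172,165 168,162  77, 77  95, 96  98, 98 100,101  87, 92  68, 77  51, 67  66,108
213  58, 66  50, 52  49, 49  52, 51  77, 75 114,109 123,118  94, 90  56, 56  62, 61  63, 62  63, 63  60, 60  55, 56  53, 54  55, 65
[array([304.7799, 207.9633]), array([304.3778, 207.8665]), array([305.2322, 205.9577])]
56 [479 511] None
62 [477 511] None
70 [476 509] None
80 [474 507] None
90 [472 505] None
95 [471 504] None
100 None [483 500]
108 None [482 498]
116 None [480 497]
124 None [479 495]
132 None [482 493]
```

```bash
python3 - <<'E'
from h import *
f0=np.array([.5107,-.2166])
def F(C,u,v,z): p=px2w(C,u,v,z)[:2]-f0; return np.round(1000*np.array([p@ex,p@ey]),2)
s5=dict(ee_pos=np.array([.5114,-.2167,.1537]),ee_rot=np.array([.7866,.6175,.0007,.0022])); s3=dict(ee_pos=np.array([.4495,-.2018,.1481]),ee_rot=np.array([.7876,.6162,-.0004,0]))
for n,s,ri,pt in(("w5",s5,(319.5,106.96),(296,162.65)),("w3",s3,(404.1,106.7),(378.1,163.8))):
    C=cam("wrist",s)
    print(n,"rider",[F(C,*ri,z) for z in(.03,.034,.038)],"ptr",[F(C,*pt,z) for z in(.028,.032,.036,.04)])
s=r.get_state(); C=cam("wrist",s)
print("wr7 rider right-5",[F(C,504.5,94,z)+[0,5] for z in(.032,.034,.036)]," left bottom-5",F(C,470.5,95,.030)-[0,5])
print("ptr right",[F(C,500.3,100,z)+[0,2.5] for z in(.028,.032,.036)],"left",[F(C,482.7,100,z)-[0,2.5] for z in(.025,.029,.033)])
w=cv2.imread("pics/wr7.png")
for row in(60,75,90,104,112,120): print(row,[tuple(int(x) for x in w[row,c]) for c in range(468,512,3)])
E
```

```text
w5 rider [array([54.94, 65.62]), array([54.13, 65.72]), array([53.32, 65.82])] ptr [array([38.29, 19.85]), array([37.74, 20.63]), array([37.18, 21.41]), array([36.63, 22.19])]
w3 rider [array([56.08, 65.52]), array([54.28, 65.61]), array([52.47, 65.71])] ptr [array([41.56, 19.63]), array([39.99, 20.42]), array([38.41, 21.21]), array([36.84, 22.  ])]
wr7 rider right-5 [array([45.53, 60.11]), array([45.49, 61.61]), array([45.46, 63.11])]  left bottom-5 [45.07 63.63]
ptr right [array([43.  , 55.94]), array([43.  , 58.89]), array([43.  , 61.85])] left [array([42.96, 56.83]), array([42.96, 59.58]), array([42.96, 62.33])]
60 [(152, 157, 163), (153, 159, 163), (155, 164, 164), (92, 100, 200), (0, 0, 208), (0, 7, 215), (0, 2, 221), (19, 38, 254), (0, 0, 251), (0, 0, 251), (0, 0, 251), (0, 0, 251), (0, 0, 250), (0, 0, 251), (0, 2, 250)]
75 [(118, 122, 126), (102, 106, 108), (106, 111, 193), (0, 1, 208), (0, 3, 211), (0, 5, 219), (27, 45, 255), (0, 0, 251), (0, 0, 251), (0, 0, 251), (0, 0, 251), (0, 0, 251), (0, 0, 251), (0, 14, 250), (158, 165, 165)]
90 [(159, 166, 170), (111, 116, 175), (0, 
[... 200 characters left out ...]
 165, 93), (111, 164, 93), (112, 165, 93), (120, 170, 112), (198, 220, 232), (197, 219, 230), (247, 253, 255), (246, 253, 254), (245, 252, 254), (248, 255, 255), (72, 94, 75), (86, 124, 70), (103, 150, 83), (114, 167, 92)]
112 [(96, 139, 79), (67, 97, 55), (57, 82, 48), (53, 79, 42), (173, 195, 208), (196, 218, 229), (235, 248, 253), (246, 253, 254), (246, 252, 254), (246, 253, 254), (179, 208, 217), (55, 78, 44), (114, 168, 93), (114, 167, 92), (113, 166, 91)]
120 [(59, 85, 49), (60, 84, 49), (58, 84, 47), (86, 108, 95), (197, 221, 230), (199, 221, 231), (247, 253, 255), (247, 253, 254), (246, 253, 254), (249, 255, 255), (57, 82, 50), (57, 82, 48), (98, 145, 79), (67, 99, 54), (66, 96, 54)]
```

The pull stands about 0.75 mm short of the mark, and the views agree once the rider and pointer tops are put at about 37 mm. I pull that remainder and test-slide along the bar.

Request:
servo_tool --deltas '[[[0, -0.002, 0], [0, 0, 0], 255], [[0.006, -0.002, 0], [0, 0, 0], 255], [[0.012, -0.002, 0], [0, 0, 0], 255], [[0.018, -0.002, 0], [0, 0, 0], 255], [[0.024, -0.002, 0], [0, 0, 0], 255]]'

```text
clock: 14.87
ee_pos: [0.5235, -0.0474, 0.0358]
ee_rot: [0.993, -0.119, -0.014, -0.001]
wrist_force: [-43.0, 4.3, 41.6]
gripper_width: 0.0109
finger_force: 66.2
```

Request:
servo_tool --deltas '[[[-0.012, 0, 0], [0, 0, 0], 255], [[-0.024, 0, 0], [0, 0, 0], 255], [[-0.024, -0.002, 0], [0, 0, 0], 217], [[-0.024, -0.002, 0], [0, 0, 0], 217], [[-0.024, -0.002, 0], [0, 0, 0], 217]]'

```text
clock: 15.28
ee_pos: [0.5235, -0.0474, 0.036]
ee_rot: [0.993, -0.12, 0.0, 0.001]
wrist_force: [-0.0, -5.3, -2.7]
gripper_width: 0.0127
finger_force: 2.7
```

```bash
cat >> h.py <<'E'
def chk(tag):
    s=r.get_state(); d=s["ee_pos"][:2]-np.array([.5122,-.0913]); print("clk",s["clock"],"TCP moved x,y mm",1000*d@ex,1000*d@ey,"z",s["ee_pos"][2],"F fix",s["wrist_force"][:2]@ex,s["wrist_force"][:2]@ey,s["wrist_force"][2],"w",s["gripper_width"],"ff",s["finger_force"])
    t=r.grab_frame("top"); cv2.imwrite(f"pics/top{tag}.png",t)
    for g in gap(t,cam("top"),.036,.036,[(298,192,314,206),(296,203,316,216)]): print(g[0],np.round(1000*np.array(g[1:3]),2),np.round(g[3],1))
    return s
E
python3 -c "
from h import *
chk('8')"
```

```text
clk 15.2833 TCP moved x,y mm 0.3051452446216673 45.321038913814014 z 0.03601505801932438 F fix 1.2807457519716658 -5.158861383955294 -2.7081550559475893 w 0.012664112714072914 ff 2.685285061597824
[305.92 201.22] [51.19 66.38] 22.4
[304.16 207.79] [34.69 67.03] 7.0
```

Request:
servo_tool --deltas '[[[0, 0.001, 0], [0, 0, 0], 216], [[0.014, 0.001, 0], [0, 0, 0], 216], [[0.028, 0.001, 0], [0, 0, 0], 216], [[0.042, 0.001, 0], [0, 0, 0], 216], [[0.056, 0.001, 0], [0, 0, 0], 216]]'

```text
clock: 15.75
ee_pos: [0.5426, -0.0525, 0.035]
ee_rot: [0.993, -0.119, -0.003, 0.0]
wrist_force: [-15.5, -2.5, 5.6]
gripper_width: 0.0126
finger_force: 11.5
```

```bash
python3 -c "
from h import *
chk('9')"
```

```text
clk 15.75 TCP moved x,y mm 20.092104500844933 45.036329764260174 z 0.034979303964330535 F fix -14.398353103894017 -6.157931155216614 5.599601253081649 w 0.012594959929951957 ff 11.464122533798218
[305.93 200.95] [51.82 66.51] 20.8
[nan nan] [nan nan] 0.0h.py:32: RuntimeWarning: invalid value encountered in scalar divide
  c=(u@ww/ww.sum(),v@ww/ww.sum()); P=px2w(C,*c,z)[:2]-np.array([.5107,-.2166]); out.append((np.round(c,2),P@ex,P@ey,ww.sum()))
```

Request:
servo_tool --deltas '[[[0.01, 0, 0], [0, 0, 0], 215], [[0.02, 0, 0], [0, 0, 0], 215], [[0.03, 0, 0], [0, 0, 0], 215], [[0.04, 0, 0], [0, 0, 0], 215], [[0.05, 0, 0], [0, 0, 0], 215]]'

```text
clock: 16.22
ee_pos: [0.5602, -0.0565, 0.0336]
ee_rot: [0.993, -0.12, -0.005, -0.0]
wrist_force: [-7.7, -3.0, -1.5]
gripper_width: 0.0133
finger_force: 5.5
```

```bash
python3 - 2>/dev/null <<'E'
from h import *
s=chk('10'); w=r.grab_frame("wrist"); cv2.imwrite("pics/wr10.png",w)
h=cv2.cvtColor(w,cv2.COLOR_BGR2HSV).astype(int); red=((h[...,1]>180)&((h[...,0]<8)|(h[...,0]>172))&(h[...,2]>90)).astype(np.uint8)
n,l,st,ce=cv2.connectedComponentsWithStats(red); print([(st[i],ce[i]) for i in range(1,n) if st[i,4]>50])
E
```

```text
clk 16.2167 TCP moved x,y mm 38.09881568484823 45.402464466883295 z 0.03364318477781668 F fix -6.727736232710645 -4.802585916101246 -1.4541151664739398 w 0.013256371518766475 ff 5.547971874475479
[306.03 201.2 ] [51.3  66.13] 6.2
[nan nan] [nan nan] 0.0
[(array([470, 148,  30,  41, 863], dtype=int32), array([484.5585, 167.7868])), (array([ 277,  213,  128,   50, 3798], dtype=int32), array([334.7791, 241.4866]))]
```

Request:
servo_tool --deltas '[[[0.008, 0, -0.003], [0, 0, 0], 215], [[0.016, 0, -0.003], [0, 0, 0], 215], [[0.024, 0, -0.003], [0, 0, 0], 215], [[0.03, 0, -0.003], [0, 0, 0], 215], [[0.03, 0, -0.003], [0, 0, 0], 215]]'

```text
clock: 16.73
ee_pos: [0.5737, -0.06, 0.0356]
ee_rot: [0.993, -0.12, -0.003, 0.0]
wrist_force: [-5.8, -4.0, -1.6]
gripper_width: 0.0136
finger_force: 3.4
```

Request:
servo_tool --deltas '[[[0.002, 0, 0], [0, 0, 0], 215], [[0.004, 0, 0], [0, 0, 0], 215], [[0.006, 0, 0], [0, 0, 0], 215], [[0.006, 0, 0], [0, 0, 0], 215], [[0.006, 0, 0], [0, 0, 0], 215]]'

```text
clock: 17.15
ee_pos: [0.5756, -0.0605, 0.0356]
ee_rot: [0.993, -0.12, -0.004, 0.0]
wrist_force: [-6.3, -3.6, -0.8]
gripper_width: 0.0133
finger_force: 3.5
```

Request:
servo_tool --deltas '[[[0.003, 0, 0], [0, 0, 0], 215], [[0.006, 0, 0], [0, 0, 0], 215], [[0.009, 0, 0], [0, 0, 0], 215], [[0.009, 0, 0], [0, 0, 0], 215], [[0.009, 0, 0], [0, 0, 0], 215]]'

```text
clock: 17.57
ee_pos: [0.577, -0.0608, 0.0353]
ee_rot: [0.993, -0.12, -0.006, -0.0]
wrist_force: [-15.6, -3.5, 5.8]
gripper_width: 0.0135
finger_force: 9.5
```

```bash
python3 - 2>/dev/null <<'E'
from h import *
s=chk('11'); w=r.grab_frame("wrist"); cv2.imwrite("pics/wr11.png",w)
h=cv2.cvtColor(w,cv2.COLOR_BGR2HSV).astype(int); red=((h[...,1]>180)&((h[...,0]<8)|(h[...,0]>172))&(h[...,2]>90)).astype(np.uint8)
n,l,st,ce=cv2.connectedComponentsWithStats(red); print([(st[i],ce[i]) for i in range(1,n) if st[i,4]>50])
cv2.imwrite("pics/wr11b.png",cv2.resize(w,(768,576)))
E
```

```text
clk 17.5667 TCP moved x,y mm 55.52849179859561 45.26622590481988 z 0.03532248568282622 F fix -14.246598788497975 -7.206361718502145 5.7692526185761475 w 0.01353631586785019 ff 9.471791535615921
[306.01 201.27] [51.12 66.15] 6.5
[nan nan] [nan nan] 0.0
[(array([461, 182,  28,  40, 803], dtype=int32), array([474.589, 201.264])), (array([ 283,  218,  123,   72, 3520], dtype=int32), array([337.8071, 256.296 ]))]
```

View pics/wr11b.png

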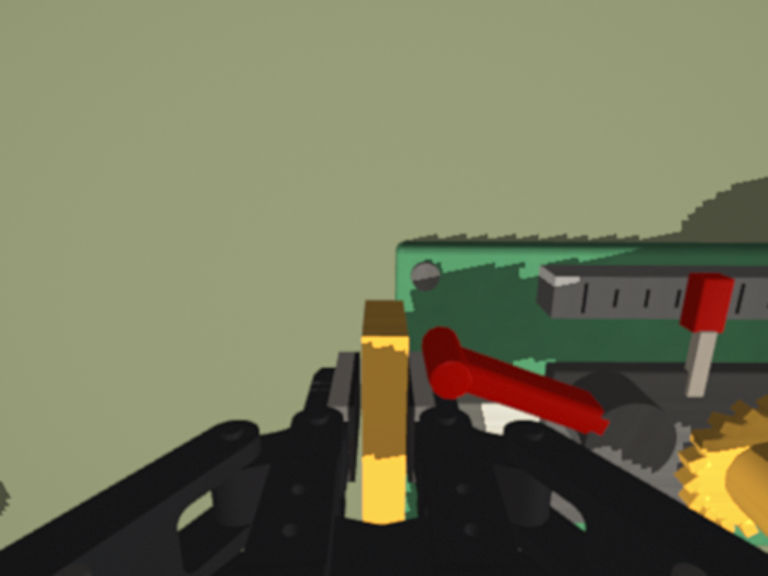

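The shadowed view shows the lever closed over toward +x, with its peg at (452,380). The pointer (702,360) is beside the rider (707,300). I check that the lever is at its stop.

Request:
servo_tool --deltas '[[[0.003, 0, 0], [0, 0, 0], 215], [[0.006, 0, 0], [0, 0, 0], 215], [[0.006, 0, 0], [0, 0, 0], 215], [[0.006, 0, 0], [0, 0, 0], 215], [[0.006, 0, 0], [0, 0, 0], 215]]'

```text
clock: 18.08
ee_pos: [0.5776, -0.0608, 0.0351]
ee_rot: [0.993, -0.119, -0.009, -0.0]
wrist_force: [-19.5, -1.6, 10.1]
gripper_width: 0.0135
finger_force: 14.7
```

```bash
python3 - 2>/dev/null <<'E'
from h import *
s=chk('12'); w=r.grab_frame("wrist"); cv2.imwrite("pics/wr12.png",w)
f0=np.array([.5107,-.2166])
def F(C,u,v,z): p=px2w(C,u,v,z)[:2]-f0; return np.round(1000*np.array([p@ex,p@ey]),2)
s7=dict(ee_pos=np.array([.5229,-.0487,.0362]),ee_rot=np.array([.9928,-.12,0,.001])); s11=dict(ee_pos=np.array([.577,-.0608,.0353]),ee_rot=np.array([.9928,-.12,-.006,0]))
print("peg open",F(cam("wrist",s7),443/1.5-.17,301/1.5-.17,.063),"now",F(cam("wrist",s11),452/1.5-.17,380/1.5-.17,.063))
C=cam("wrist",s); b=w.astype(int); red=b[...,2]-np.maximum(b[...,0],b[...,1])
for row in range(184,268,5):
    c=np.nonzero((red[row]>60)&(np.arange(512)>440))[0]; print(row,c[[0,-1]] if len(c) else None,[tuple(int(x) for x in w[row,k]) for k in range(454,486,3)])
E
```

```text
clk 18.0833 TCP moved x,y mm 56.11281014473415 45.403709003916674 z 0.03505916501029435 F fix -18.58191316464683 -6.280463411921308 10.06933729091187 w 0.013466343985010155 ff 14.66301754117012
[305.98 201.23] [51.18 66.23] 6.6
[nan nan] [nan nan] 0.0
peg open [  6.12 149.06] now [ 40.42 147.28]
184 [461 481] [(51, 53, 54), (52, 54, 54), (23, 24, 81), (6, 11, 90), (2, 9, 90), (4, 10, 92), (9, 14, 92), (6, 10, 91), (6, 8, 91), (21, 23, 86), (49, 49, 63)]
189 [460 489] [(86, 90, 92), (85, 87, 92), (4, 9, 88), (2, 3, 87), (4, 7, 88), (7, 10, 103), (10, 17, 151), (11, 17, 152), (7, 15, 153), (12, 19, 155), (12, 19, 156)]
194 [459 488] [(63, 66, 67), (63, 66, 91), (2, 6, 88), (4, 5, 88), (2, 6, 88), (9, 15, 127), (12, 17, 154), (9, 18, 155), (15, 19, 158), (11, 18, 158), (17, 22, 160)]
199 [458 487] [(75, 76, 78), (25, 29, 88), (1, 6, 88), (6, 9, 89), (0, 3, 92), (10, 15, 149), (10, 17, 154), (11, 17, 156), (10, 19, 158), (16, 20, 160), (14, 20, 161)]
204 [457 486] [(84, 87, 91), (1, 6, 87), (5, 9, 88), (0, 3, 86), (7, 10, 108), (13, 16, 156), (8, 16, 155), (12, 17, 157), (13, 19, 159), (
[... 1420 characters left out ...]
49 None [(44, 47, 47), (45, 46, 47), (82, 90, 98), (144, 160, 172), (142, 159, 170), (145, 161, 173), (106, 118, 126), (42, 43, 44), (43, 46, 46), (43, 45, 45), (43, 45, 46)]
254 None [(59, 61, 63), (60, 63, 66), (106, 119, 128), (145, 161, 172), (145, 160, 173), (146, 163, 176), (67, 73, 75), (59, 62, 63), (59, 62, 64), (59, 62, 64), (58, 62, 62)]
259 None [(57, 60, 61), (69, 75, 80), (133, 148, 160), (142, 160, 171), (143, 160, 171), (135, 150, 161), (55, 58, 59), (58, 62, 64), (58, 61, 63), (57, 61, 62), (57, 61, 62)]
264 None [(57, 59, 60), (82, 90, 96), (144, 161, 172), (143, 160, 171), (144, 160, 172), (90, 99, 104), (57, 59, 61), (58, 60, 63), (57, 60, 61), (57, 60, 61), (57, 60, 61)]
```

```bash
python3 - 2>/dev/null <<'E'
from h import *
s=r.get_state()
s7=dict(ee_pos=np.array([.5229,-.0487,.0362]),ee_rot=np.array([.9928,-.12,0,.001]))
for f,st in(("wr7",s7),("wr12",s)):
    C=cam("wrist",st); w=cv2.imread(f"pics/{f}.png").astype(int)
    red=(w[...,2]-np.maximum(w[...,0],w[...,1])>60); red[:,440:]=0
    # colour split: top face brighter
    n,l,stt,ce=cv2.connectedComponentsWithStats(red.astype(np.uint8)); k=1+np.argmax(stt[1:,4]); m=l==k
    x0,x1=stt[k,0],stt[k,0]+stt[k,2]; print(f,stt[k])
    cols=np.arange(x0+35,x1-22,4); up=[];lo=[];mid=[]
    for c in cols:
        rr=np.nonzero(m[:,c])[0]; up.append(rr[0]);lo.append(rr[-1]+1)
    for nm,e in(("up",up),("lo",lo)):
        p=np.polyfit(cols,e,1); res=np.abs(np.polyval(p,cols)-e).max()
        for z in(.045,.053):
            A=px2w(C,cols[0],np.polyval(p,cols[0]),z);B=px2w(C,cols[-1],np.polyval(p,cols[-1]),z); d=(A-B)[:2]; print(nm,z,"angle from +y to +x deg",np.degrees(np.arctan2(d@ex,d@ey)),"res",res)
    print(cols[[0,-1]],up[0],up[-1],lo[0],lo[-1])
E
```

```text
wr7 [ 279  153  141   64 4159]
up 0.045 angle from +y to +x deg -16.279950911080512 res 0.5038961038961247
up 0.053 angle from +y to +x deg -16.279950911080252 res 0.5038961038961247
lo 0.045 angle from +y to +x deg -15.444342923286676 res 0.7683982683983004
lo 0.053 angle from +y to +x deg -15.444342923286552 res 0.7683982683983004
[314 394] 176 154 204 184
wr12 [ 282  219  123   72 3625]
up 0.045 angle from +y to +x deg 20.333787458757758 res 0.9411764705882035
up 0.053 angle from +y to +x deg 20.333787458757882 res 0.9411764705882035
lo 0.045 angle from +y to +x deg 20.792248564928457 res 0.8112745098040364
lo 0.053 angle from +y to +x deg 20.79224856492841 res 0.8112745098040364
[317 381] 237 259 266 288
```

The lever axis measures 20.5° to +x, and the closed position should be 20.1°, so the lever is on its stop. I ease off the sideways push and grip the bar firmly again at the mark.

Request:
servo_tool --deltas '[[[-0.005, 0, 0], [0, 0, 0], 215], [[-0.008, 0.001, 0], [0, 0, 0], 215], [[-0.008, 0.002, 0], [0, 0, 0], 255], [[-0.008, 0.002, 0], [0, 0, 0], 255], [[-0.008, 0.002, 0], [0, 0, 0], 255]]'

```text
clock: 18.6
ee_pos: [0.5774, -0.0616, 0.0353]
ee_rot: [0.993, -0.12, -0.004, -0.0]
wrist_force: [-7.7, -3.6, -0.4]
gripper_width: 0.0109
finger_force: 67.4
```

Request:
servo_tool --deltas '[[[0, 0, 0], [0, 0, 0], 255], [[0, 0, 0], [0, 0, 0], 255], [[0, 0, 0], [0, 0, 0], 255], [[0, 0, 0], [0, 0, 0], 255], [[0, 0, 0], [0, 0, 0], 255]]'

```text
clock: 19.02
ee_pos: [0.5774, -0.0616, 0.0354]
ee_rot: [0.993, -0.12, -0.004, -0.0]
wrist_force: [-8.1, -4.8, -0.3]
gripper_width: 0.0114
finger_force: 67.4
```

```bash
cat > fin.py <<'E'
from h import *
import sys
s=chk(sys.argv[1]); w=r.grab_frame("wrist"); cv2.imwrite(f"pics/wr{sys.argv[1]}.png",w); C=cam("wrist",s)
f0=np.array([.5107,-.2166])
def F(u,v,z): p=px2w(C,u,v,z)[:2]-f0; return 1000*p@ey
R_=w[...,2].astype(float); R_=R_-np.maximum(w[...,0],w[...,1]); rr=np.nonzero((R_[:,455:489]>60).sum(1)>12)[0]; end=rr[-1]
def span(row,v,th,lo=440,hi=505):
    g=v[row,lo:hi]; i=np.nonzero(g>th)[0]; a,b=i[0],i[-1]
    L=a-(g[a]-th)/(g[a]-g[a-1]) if a else a; Rr=b+(g[b]-th)/(g[b]-g[b+1]); return lo+L,lo+Rr
red=w[...,2].astype(float); 
for row in range(end-14,end-1,3):
    v=np.where(R_>50,red,0.); a,b=span(row,v,122); print("rider",row,a,b,"y@.036",F((a+b)/2,row,.036))
mn=w.min(2).astype(float)
for row in range(end+5,end+20,3):
    a,b=span(row,mn,112); print("ptr",row,a,b,"y@.034,.036,.037",[round(F((a+b)/2,row,z),2) for z in(.034,.036,.037)])
E
python3 fin.py 13 2>/dev/null
```

```text
clk 19.0167 TCP moved x,y mm 56.127640053439194 44.55916261284173 z 0.035355203064290464 F fix -6.669529084456115 -6.562835596380034 -0.25991983875339614 w 0.011373628816796438 ff 67.37060904270038
[306.19 201.34] [51.06 65.68] 5.5
[nan nan] [nan nan] 0.0
rider 207 463.4166666666667 483.0827067669173 y@.036 62.83607284039631
rider 210 462.7916666666667 482.1756756756757 y@.036 62.8918390744666
rider 213 462.1304347826087 481.2077922077922 y@.036 62.97073456172372
rider 216 461.5416666666667 481.0 y@.036 62.85394161389127
rider 219 460.875 480.12857142857143 y@.036 62.91167983726083
ptr 226 464.3225806451613 475.0571428571429 y@.034,.036,.037 [np.float64(61.12), np.float64(62.58), np.float64(63.31)]
ptr 229 463.51428571428573 474.43243243243245 y@.034,.036,.037 [np.float64(61.15), np.float64(62.61), np.float64(63.34)]
ptr 232 463.04 473.78125 y@.034,.036,.037 [np.float64(61.11), np.float64(62.57), np.float64(63.3)]
ptr 235 462.38709677419354 473.0810810810811 y@.034,.036,.037 [np.float64(61.13), np.float64(62.59), np.float64(63.31)]
ptr 238 461.6666666666667 472.4166666666667 y@.034,.036,.037 [np.float64(61.15), np.float64(62.61), np.float64(63.34)]
```

```bash
python3 -c "
from station import r
print(r.finish_job(), r.get_state()['clock'])"
```

```text
the job is handed in; nothing more can be done
the job is handed in; nothing more can be done
```

I handed the job in with the wheel home on its shoulder, the lever closed to its stop, and the leg still gripped by its crossbar within about 0.3 mm of the mark (about 19 s of the 61 s used); no verdict came back.

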